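# Gauge the inclined guide tube and show the rod tip for reading

### The arm

A 6-joint arm with a two-finger parallel gripper is mounted at the origin on the work surface; the furniture and walls round the work are solid. World frame = base frame: x ahead of the robot, y to its left, z up, the work surface at z = 0. Lengths are in mm, angles in degrees, forces in N, time in s.
With the tool pointing down it reaches from about 300 to 850 mm from the base axis. Payload 4.2 kg.
Tool frame: the origin (TCP) lies midway between the tips of the shut fingers; the grasp point (between the pads) lies 19 mm behind it (env.grip_point_offset is the distance from the TCP to the grasp point, in mm); z points along the fingers, x is the direction in which the jaws open and shut, and the axes are right-handed (so a half turn about z gives the same grasp; the last joint's range is limited). The gripper opens to 91 mm and grips with 3 to 60 N. Pads are 32 mm wide; open, the fingers measure 118 mm over their backs; the gripper's body (76 mm by 178 mm) begins 60 mm behind the grasp point.
Start: joints at [65.374, 18.312, 89.639, -0, 72.044, -1.146], TCP at [229.099, 527.406, 213.976] pointing down, gripper open.
Joint ranges: [-177.97, 177.97], [-48.28, 115.42], [12.27, 149.76], [-77.06, 257.06], [2.81, 150.46], [-146.56, 146.56]. Speed limits (degrees/s): [147.25, 147.25, 180, 180, 180, 180].

### API

Orientations are given as [roll, pitch, yaw] about the fixed x, y, z axes, in that order (R = Rz(yaw) Ry(pitch) Rx(roll)).
In Python, from workcell import env gives the robot as it stands.
- The arm moves only by the shell command python3 -m pendant 'ROWS' [FORCE]. ROWS is JSON, a list of rows, each an object with "xyz": the shift along the tool's x, y, z in m, a list of three; "roll": the turn about the tool's z in degrees; "jaw": the closure, from 0 (fully open) to 1 (shut). A call has exactly 8 rows; each row is the pose to reach, as a shift and turn from the pose commanded when the call began, along the tool's axes at that moment; what a row does not reach only later rows make up. A row lasts 1/8 s, in which the tool goes at most 62.5 mm and 10.7 degrees, less where a joint would pass 70% of its speed; a pose out of reach is approached as far as the arm can. A call with a gripper value outside its range is refused whole. The fingers move at their own pace and stop on an object; FORCE is the grip in N (left out, the last holds). Time passes only in rows, so rows that repeat a pose let the fingers close, or fill a call up. It gives the time, the measured TCP pose, the force and the opening at its end, in the units of the state.
- env.state(): the state, without advancing time (a new reading comes with each control period).
- env.grab_frame(name): name is "scene" or "top" or "wrist"; returns (picture, depth): 420x560x3 uint8, blue, green, red; 420x560 float32, mm along the optical axis (not along the pixel's ray), 0 where there is no reading.
- env.camera_params(name): a dict with "camera_matrix" (3x3 intrinsics, pixels), "cam_to_world" (4x4, takes a point from camera to world coordinates); the wrist camera has in their place "hand_eye" (4x4, takes a point from camera to tool coordinates, whose origin is the TCP and whose axes are the tool frame's). Camera axes: x right, y up, looking along -z (the intrinsics and any distortion apply to the point x, -y, -z); pixel columns grow to the right and rows downward; lengths in mm; the calibration is good to about 2 mm. A picture is of the moment at which its call begins: read the wrist's pose just before it. camera_params takes no time and is no camera call.
- env.job_done(): hands the job in, once; it reports no verdict.
The state is a dict: "time_s": time; "qpos": joint angles; "qvel": joint speeds; "effort": joint torques, N m; "ee_pos": TCP position; "ee_rot": TCP orientation; "force": force on the tool from outside, world axes, zero at the start; "torque": the same for the moment, N m; "gripper_width": finger opening in mm.
Only numpy, scipy, OpenCV 4.12 (cv2) and the standard library are available. Lean on these libraries where they do the work, as an engineer would, in place of code of your own. Each camera call takes 0.05 s, during which the arm holds its last target. There are 200 camera calls.

### The job

Stand the steel bar end upright midway between the two short tube rings, as the datum for the reading. Then take the gauge rod from its rest, slide its thin end gently down into the inclined guide tube until the collar stops on the mouth, and draw it right out again. Finish while still holding the rod: keep it level and still, clear of everything, with its tip over the middle of the bar end and about 30 mm above its top; leave the rings, the large nut and the large bolt where they are.

Things in the scene. Friction and masses are not known exactly. Their poses are not given: they have to be found in the camera images.
- bar_end: plain grey steel round bar end, diameter 22 mm, 30 mm tall, standing upright on the table, about 0.09 kg; origin at the centre of its underside, z up. It starts in front of the robot, before the bench vice (which rises 0.25 m above the table), in one row across with a large nut and a large bolt (places swapped at random)
- bar_top (a point): centre of the bar end's flat top, 30 mm above its underside
- near_ring: short piece of brown steel tube, outside diameter 43 mm, 26 mm tall, loose, standing on the table to the right; the one of the pair nearer to the robot; origin at the centre of its underside, z up, its x axis points along the table to the middle of the far ring
- far_ring: an equal tube ring, 43 mm across and 26 mm tall, loose; its centre lies 170 mm from the near ring's along the near ring's x; the bar end's place is midway, 85 mm from each centre
- big_nut: large hexagon nut lying on the table, 43 x 37 x 19 mm, origin at the centre of its underside; must not be moved
- big_bolt: large bolt standing on its head, 28 x 24 mm and 55 mm tall, origin at the centre of its underside; must not be moved
- rod_rest: fixed rest: base plate 170 x 60 x 8 mm carrying two upright forks 8 mm thick; origin on the table, x along the rod lying in it towards the rod's tip. The forks stand at x = +85 mm (under the thin rod, overall 27 mm wide, top 61 mm high) and x = -38 mm (under the rear end of the handle, overall 31 mm wide, top 59 mm high); base plate centred at x = +20 mm
- gauge_rod: steel gauge rod, 158 mm long, about 0.16 kg, lying level in the rest with its axis 55 mm above the table; origin on its axis within the handle, x along the axis towards the tip. Square handle 16 x 16 mm from x = -45 to +35 mm, collar 36 mm in diameter from x = 35 to 43 mm, round rod 12 mm in diameter from x = 43 to 113 mm with a short taper at the tip. Free length of handle for fingers between fork and collar: x = -34 to +35 mm; centre of mass about x = +13 mm
- rod_tip (a point): end of the thin rod, on the axis, at x = 113 mm of the rod
- collar_face (a point): on the rod's axis at the collar's front face (towards the tip), x = 43 mm of the rod
- tube_stand: fixed welded stand of the guide tube: base plate 70 x 130 x 8 mm with two posts; origin on the table at the plate's centre; the tube lies over the plate's middle line, along its y axis, its mouth at y = -40 mm and 115 mm above the table
- guide_tube: steel guide tube fixed on the stand, inclined 30 degrees to the table; origin at the centre of the open mouth (its upper end), z points out of the mouth along the bore, up and back at 30 degrees above level. Bore 17 mm, 90 mm long, widening to 25 mm at the mouth over the last 8 mm; outside 25 mm, 33 mm at the rim. Seated, the collar's face lies on the rim and the rod reaches 70 mm down the bore
Not all that is in view belongs to the job. There is more than one size of the gauge_rod; the job needs the larger.

How it is judged (in metres and radians):
On the way, in this order (a step that is already met when the one before it is completed fails the run):
1. the bar end stands upright, let go, midway between the two rings (within 16 mm) (x of bar_end in the frame of near_ring between 0.069 and 0.101 m and y of bar_end in the frame of near_ring between -0.016 and 0.016 m and angle between bar_end's own z axis and vertical below 0.1 rad and height (world z) of bar_end below 0.005 m and contact force between the fingers and bar_end below 0.1 N), for 0.2 s.
2. the rod is in the guide tube with the collar on the mouth (within 3 mm) (z of collar_face in the frame of guide_tube below 0.003 m and distance between collar_face and guide_tube below 0.008 m and angle between the x axis of gauge_rod and the z axis of guide_tube, either way round below 0.12 rad), for 0.2 s.
3. the rod is drawn right out, its tip at least 15 mm outside the mouth (z of rod_tip in the frame of guide_tube above 0.015 m), for 0.1 s.
At the end, for the whole second after the job is handed in: The gauge rod is held in the fingers, still and level within 8 degrees, touching nothing else, its tip within 18 mm sideways of the middle of the bar end and 15 to 50 mm above its top; the bar end stands upright midway between the rings within 16 mm (all of step 1 and angle between gauge_rod's own x axis and vertical between 1.4308 and 1.7108 rad and horizontal distance between rod_tip and bar_top below 0.018 m and height (world z) of rod_tip between 0.045 and 0.08 m and contact force between the fingers and gauge_rod above 1 N and linear speed of gauge_rod below 0.02 m/s and angular speed of gauge_rod below 0.2 rad/s and contact force between gauge_rod and tube_stand below 0.1 N and contact force between gauge_rod and guide_tube below 0.1 N and contact force between gauge_rod and rod_rest below 0.1 N and contact force between gauge_rod and bar_end below 0.1 N and contact force between gauge_rod and near_ring below 0.1 N and contact force between gauge_rod and far_ring below 0.1 N); the arm keeps its last pose, push and grip.
It fails at once if a tube ring was shifted by more than 15 mm (distance of any of near_ring, far_ring from where it was at the start of the episode above 0.015 m).
It fails at once if the nut or the bolt was shifted by more than 20 mm (distance of any of big_nut, big_bolt from where it was at the start of the episode above 0.02 m).
It fails at once if the rod was rammed against the guide tube (more than 40 N) (contact force between gauge_rod and guide_tube above 40 N).
It also fails if it takes over 70 s, if anything falls off the work surface, if the arm or the gripper's body presses on something with over 40 N, if the wrist force passes 120 N, or if a joint passes its speed limit or range.

## Working session

There is one attempt and no reset: what is moved stays moved. The work goes in short steps, Python scripts to look and compute and a shell command to move; the robot and the scene stay as the last step left them, time stands still between calls to the robot, and variables do not carry over. Pictures are saved under pics/ and viewed, about 8 in all and at most 12, crops included, and the job is handed in when it is done.

```bash
mkdir -p pics; ls; cat > h.py <<'E'
import numpy as np, cv2
from workcell import env
from scipy.spatial.transform import Rotation as R
def grab(n):
    s=env.state(); p=env.camera_params(n); im,d=env.grab_frame(n)
    if n=="wrist":
        T=np.eye(4); T[:3,:3]=R.from_euler('xyz',s['ee_rot'],degrees=True).as_matrix(); T[:3,3]=s['ee_pos']
        C=T@np.array(p['hand_eye'])
    else: C=np.array(p['cam_to_world'])
    return im,d,np.array(p['camera_matrix']),C
def cloud(d,K,C):
    v,u=np.mgrid[:d.shape[0],:d.shape[1]]
    P=np.stack([(u-K[0,2])/K[0,0]*d,-(v-K[1,2])/K[1,1]*d,-d],-1)
    W=P@C[:3,:3].T+C[:3,3]; W[d<=0]=np.nan
    return W
def save(n,tag):
    im,d,K,C=grab(n); cv2.imwrite(f'pics/{tag}.png',im); np.savez(f'{tag}.npz',im=im,d=d,K=K,C=C); return im,d,K,C
def load(t):
    z=np.load(t+'.npz'); return z['im'],z['d'],z['K'],z['C']
E
python3 - <<'E'
from h import *
print(env.state())
a=[save(n,n+'0') for n in('scene','top')]
for x in a: print(x[2],x[3])
print(env.camera_params('wrist'), env.camera_params('top').keys(), env.grip_point_offset)
E
```

```text
pics
{'time_s': 0.0, 'qpos': array([ 6.53732239e+01,  1.83526648e+01,  8.97074160e+01, -1.40036415e-03,
        7.20451434e+01, -1.14683477e+00]), 'qvel': array([ 0.01324672, -0.02494862, -0.0201584 ,  0.10754109,  0.02865327,
       -0.02603052]), 'effort': array([ 6.48019450e-04, -4.12464058e+01, -2.31977212e+01,  7.28400098e-02,
        4.55068960e-02, -1.37370989e-04]), 'ee_pos': array([228.89365488, 526.90913721, 213.10319592]), 'ee_rot': array([-1.79999225e+02,  1.05229745e-01,  6.65204923e+01]), 'force': array([-0.659988  , -0.01842317,  0.30493741]), 'torque': array([0.0803124 , 0.0405805 , 0.02608122]), 'gripper_width': 91.73087946624224}
[[421.90673102   0.         280.59650822]
 [  0.         421.90673102 210.60590374]
 [  0.           0.           1.        ]] [[ 8.77861757e-01  3.14776074e-01 -3.60935948e-01  5.57000001e+01]
 [-4.78416627e-01  5.42050054e-01 -6.90868490e-01 -7.44454420e+02]
 [-2.18235209e-02  7.79164785e-01  6.26439120e-01  8.07099327e+02]
 [ 0.00000000e+00  0.00000000e+00  0.00000000e+00  1.00000000e+00]]
[[540.36613464   0.         277.83793342]
 [  0.
[... 224 characters left out ...]
73e-03  6.38631695e-02  9.97949882e-01  1.52750888e+03]
 [ 0.00000000e+00  0.00000000e+00  0.00000000e+00  1.00000000e+00]]
{'camera_matrix': array([[360.90671592,   0.        , 277.79499999],
       [  0.        , 360.90671592, 207.21558231],
       [  0.        ,   0.        ,   1.        ]]), 'hand_eye': array([[ 9.99999890e-01,  1.68477002e-04,  4.36876846e-04,
         3.47147465e-01],
       [ 2.76419286e-04, -9.65506401e-01, -2.60379173e-01,
        -7.32225785e+01],
       [ 3.77939489e-04,  2.60379265e-01, -9.65506341e-01,
        -1.71365485e+02],
       [ 0.00000000e+00,  0.00000000e+00,  0.00000000e+00,
         1.00000000e+00]])} dict_keys(['camera_matrix', 'cam_to_world']) 18.8
```

View pics/scene0.png

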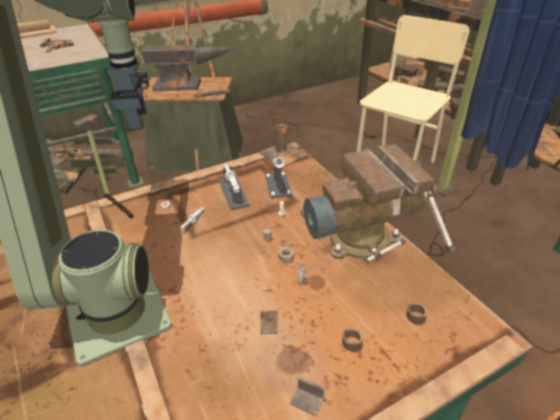

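View pics/top0.png

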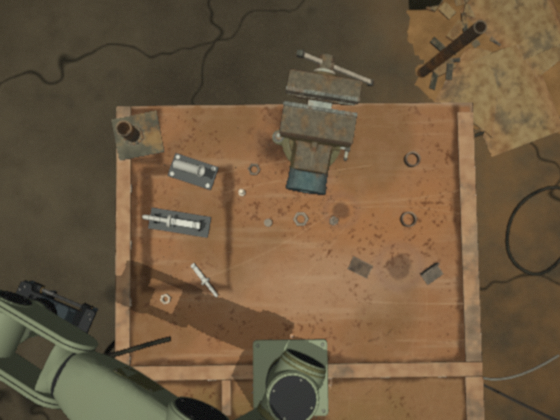

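The scene view shows the bar end at about (267,234), the nut at (286,255), the bolt at (303,272) and the rings at (352,340) and (416,313). In the top view the rod rest is at (178,222), the tube at (190,170), and the small decoy rod at (205,280). Next I measure these.

```bash
python3 - <<'E'
from h import *
im,d,K,C=load('top0'); W=cloud(d,K,C)
print('table z',np.nanmedian(W[240:330,310:400,2]))
m=((W[...,2]>9)&(W[...,2]<200)).astype(np.uint8)
m[:, :118]=0; m[:,460:]=0; m[:110]=0; m[335:]=0
n,l,s,c=cv2.connectedComponentsWithStats(m)
for i in range(1,n):
    if s[i,4]<8: continue
    P=W[l==i]; r=cv2.minAreaRect(P[:,:2].astype(np.float32))
    print(i,c[i].round(),s[i,4],'med',np.median(P,0).round(),'zmax',P[:,2].max().round(),'rect',np.round(r[0]),np.round(r[1]),round(r[2]))
im2=cv2.resize(im[140:310,130:350],None,fx=3.6,fy=3.5,interpolation=cv2.INTER_CUBIC)
cv2.imwrite('pics/topz.png',im2)
E
```

```text
table z 0.8482277330310808
5 [138. 135.] 1639 med [674. 416.  15.] zmax 117.0 rect [682. 420.] [122. 133.] 11
47 [308. 163.] 2551 med [578. -49. 164.] zmax 200.0 rect [586. -47.] [222. 165.] 73
84 [412. 158.] 113 med [ 604. -350.   25.] zmax 33.0 rect [ 603. -350.] [42. 41.] 88
91 [193. 169.] 614 med [575. 257.  17.] zmax 134.0 rect [578. 267.] [129.  69.] 71
110 [253. 168.] 73 med [582.  96.  16.] zmax 25.0 rect [582.  95.] [30. 33.] 45
122 [175. 174.] 45 med [566. 316.  12.] zmax 19.0 rect [565. 314.] [53. 21.] 56
127 [120. 172.] 14 med [577. 471.  10.] zmax 13.0 rect [574. 470.] [26.  6.] 27
182 [121. 185.] 13 med [537. 465.  10.] zmax 13.0 rect [538. 468.] [ 9. 22.] 40
204 [241. 191.] 27 med [515. 128.  42.] zmax 54.0 rect [515. 130.] [11. 17.] 1
207 [125. 192.] 12 med [521. 458.  10.] zmax 14.0 rect [520. 457.] [11. 11.] 0
236 [126. 200.] 8 med [497. 454.  10.] zmax 16.0 rect [499. 453.] [7. 9.] 25
259 [176. 221.] 732 med [434. 307.  52.] zmax 79.0 rect [435. 310.] [179.  59.] 80
264 [167. 210.] 8 med [467. 340.  11.] zmax 14.0 rect [467. 338.] [17.  6.] 89
270 [123. 212.] 10 me
[... 754 characters left out ...]
] zmax 31.0 rect [272. 236.] [112.  22.] 43
439 [429. 268.] 93 med [ 296. -388.   34.] zmax 47.0 rect [ 295. -393.] [15. 60.] 36
440 [120. 267.] 15 med [310. 468.  11.] zmax 16.0 rect [310. 469.] [14. 13.] 11
447 [366. 267.] 18 med [ 301. -215.   11.] zmax 16.0 rect [ 300. -215.] [13. 18.] 72
458 [359. 272.] 12 med [ 289. -198.   11.] zmax 15.0 rect [ 289. -197.] [12. 13.] 88
489 [434. 276.] 8 med [ 273. -407.   10.] zmax 12.0 rect [ 273. -406.] [ 6. 11.] 85
538 [118. 294.] 9 med [235. 474.  10.] zmax 14.0 rect [237. 474.] [20.  3.] 1
553 [164. 298.] 46 med [223. 345.  13.] zmax 20.0 rect [222. 345.] [23. 28.] 16
581 [127. 306.] 11 med [202. 450.  10.] zmax 12.0 rect [202. 449.] [22.  7.] 10
```

View pics/topz.png

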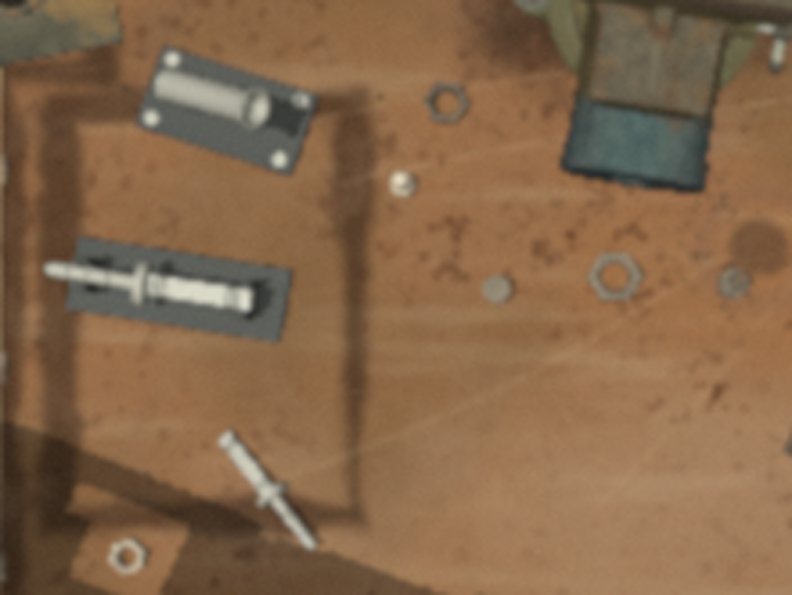

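The zoom shows the large rod lying in the rest with its tip at zoom (45,268) and its rear at (252,298). The tube's mouth is at (258,107) and its low end is to the left. The bar end is at (497,289). The moves cannot tilt the tool, so I plan to tilt the rod in a light grip over the front fork. First I refine the axes and check the vice clearance.

```bash
python3 - <<'E'
from h import *
im,d,K,C=load('top0'); W=cloud(d,K,C)
V=W[100:215,270:370].reshape(-1,3); V=V[(V[:,2]>60)&(V[:,2]<300)]
for y0 in range(-160,100,20):
    S=V[(V[:,1]>y0)&(V[:,1]<y0+20)]
    if len(S)>3: print('vice y',y0,'xmin',np.percentile(S[:,0],2).round(),'zmax',S[:,2].max().round())
def px(u,v,z):
    r=C[:3,:3]@np.array([(u-K[0,2])/K[0,0],-(v-K[1,2])/K[1,1],-1]); o=C[:3,3]; return (o+r*(z-o[2])/r[2]).round(1)
print('tip',px(130+45/3.6,140+268/3.5,55),'rear',px(130+252/3.6,140+299/3.5,55))
# white rod/tube masks
g=im.max(2).astype(int); sat=im.max(2).astype(int)-im.min(2)
for nm,(r0,r1,c0,c1) in dict(rod=(205,235,135,210),tube=(150,190,165,212)).items():
    m=np.zeros(g.shape,np.uint8); m[r0:r1,c0:c1]=((g>120)&(sat<45))[r0:r1,c0:c1]
    n,l,s,c=cv2.connectedComponentsWithStats(m); i=1+s[1:,4].argmax()
    v,u=np.where(l==i); z=55 if nm=='rod' else 95
    P=np.array([px(a,b,z)[:2] for a,b in zip(u,v)]).astype(np.float32)
    q=cv2.minAreaRect(P); f=cv2.fitLine(P,cv2.DIST_HUBER,0,.01,.01).ravel(); print(nm,s[i],q,f,np.degrees(np.arctan2(f[1],f[0])))
# base plates dark
for nm,(r0,r1,c0,c1) in dict(rest=(203,240,145,215),stand=(150,192,165,220)).items():
    m=np.zeros(g.shape,np.uint8); m[r0:r1,c0:c1]=((sat<40))[r0:r1,c0:c1]
    n,l,s,c=cv2.connectedComponentsWithStats(m); i=1+s[1:,4].argmax()
    v,u=np.where(l==i); P=np.array([px(a,b,8)[:2] for a,b in zip(u,v)]).astype(np.float32)
    print(nm,s[i],cv2.minAreaRect(P))
E
```

```text
vice y -160 xmin 610.0 zmax 235.0
vice y -140 xmin 612.0 zmax 234.0
vice y -120 xmin 564.0 zmax 236.0
vice y -100 xmin 501.0 zmax 236.0
vice y -80 xmin 503.0 zmax 235.0
vice y -60 xmin 506.0 zmax 236.0
vice y -40 xmin 510.0 zmax 237.0
vice y -20 xmin 514.0 zmax 236.0
vice y 0 xmin 517.0 zmax 236.0
vice y 20 xmin 640.0 zmax 231.0
tip [447.8 396.4  55. ] rear [421.6 240.   55. ]
rod [142 215  58  14 353] ((435.5670471191406, 320.0677490234375), (157.68865966796875, 30.24735450744629), 85.1927261352539) [1.765621e-01 9.842895e-01 4.348196e+02 3.172361e+02] 79.83042
tube [173 154  32  22 283] ((583.2907104492188, 262.7994384765625), (87.86962127685547, 37.181846618652344), 72.67322540283203) [3.3208853e-01 9.4324821e-01 5.7767712e+02 2.6588388e+02] 70.60441
rest [ 145  207   66   31 1340] ((433.26983642578125, 311.3788757324219), (184.60057067871094, 61.815433502197266), 79.99202728271484)
stand [ 168  153   51   37 1148] ((576.9735717773438, 266.6966247558594), (133.65292358398438, 69.98992919921875), 70.32044982910156)
```

```bash
python3 -m pendant '[{"xyz":[0,0.0,0],"roll":-10,"jaw":0.3},{"xyz":[-0.05,0.01,0],"roll":-20,"jaw":0.45},{"xyz":[-0.11,0.04,0],"roll":-23.5,"jaw":0.45},{"xyz":[-0.165,0.075,0],"roll":-23.5,"jaw":0.45},{"xyz":[-0.22,0.11,0],"roll":-23.5,"jaw":0.45},{"xyz":[-0.28,0.16,0],"roll":-23.5,"jaw":0.45},{"xyz":[-0.30,0.215,0],"roll":-23.5,"jaw":0.45},{"xyz":[-0.30,0.25,0],"roll":-23.5,"jaw":0.45}]' 20
```

```text
time_s: 1.1
ee_pos: [338.9, 150.4, 214.2]
ee_rot: [180.0, -0.0, 89.9]
force: [0.2, 1.0, -0.3]
gripper_width: 50.5
```

```bash
python3 -m pendant '[{"xyz":[-0.03,0.03,0],"roll":0,"jaw":0.45},{"xyz":[-0.06,0.06,0],"roll":0,"jaw":0.45},{"xyz":[-0.093,0.091,0],"roll":0,"jaw":0.45},{"xyz":[-0.093,0.091,0.03],"roll":0,"jaw":0.45},{"xyz":[-0.093,0.091,0.06],"roll":0,"jaw":0.45},{"xyz":[-0.093,0.091,0.09],"roll":0,"jaw":0.45},{"xyz":[-0.093,0.091,0.09],"roll":0,"jaw":0.45},{"xyz":[-0.093,0.091,0.09],"roll":0,"jaw":0.45}]' 20
python3 - <<'E'
from h import *
im,d,K,C=save('wrist','w1'); W=cloud(d,K,C); print(env.state()['ee_pos'])
m=((W[...,2]>12)&(W[...,2]<70)&(abs(W[...,1]-20)<130)&(abs(W[...,0]-430)<60)).astype(np.uint8)
n,l,s,c=cv2.connectedComponentsWithStats(m)
for i in range(1,n):
    if s[i,4]<80: continue
    P=W[l==i]; t=np.percentile(P[:,2],95); T=P[P[:,2]>t-4]
    print(c[i].round(),s[i,4],t.round(1),'circle',[np.round(a,1) for a in cv2.minEnclosingCircle(T[:,:2].astype(np.float32))],T.mean(0).round(1))
E
```

```text
time_s: 2.1
ee_pos: [430.6, 59.8, 124.8]
ee_rot: [179.9, -0.0, 90.0]
force: [0.5, -0.5, 0.4]
gripper_width: 50.0
[430.86732923  59.81160283 125.10055472]
[274. 204.] 747 31.6 circle [array([428.7,  57.1]), np.float64(11.1)] [428.4  57.1  30.5]
[160. 213.] 1414 20.8 circle [array([437.7, -34.9]), np.float64(21.3)] [437.4 -34.2  19.6]
```

View pics/w1.png

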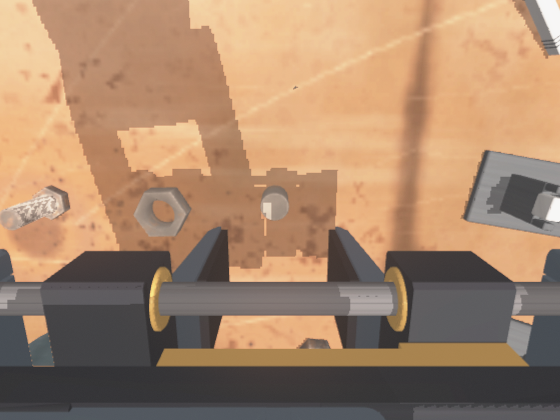

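The wrist view shows the bar end at (274,204) between the fingers and the nut at (162,212). Now I go down and grip.

```bash
python3 -m pendant '[{"xyz":[-0.003,-0.002,0.04],"roll":0,"jaw":0.45},{"xyz":[-0.003,-0.002,0.08],"roll":0,"jaw":0.45},{"xyz":[-0.003,-0.002,0.11],"roll":0,"jaw":0.45},{"xyz":[-0.003,-0.002,0.119],"roll":0,"jaw":0.45},{"xyz":[-0.003,-0.002,0.119],"roll":0,"jaw":0.8},{"xyz":[-0.003,-0.002,0.119],"roll":0,"jaw":1},{"xyz":[-0.003,-0.002,0.119],"roll":0,"jaw":1},{"xyz":[-0.003,-0.002,0.119],"roll":0,"jaw":1}]' 20
```

```text
time_s: 3.15
ee_pos: [428.8, 56.8, 5.9]
ee_rot: [179.9, -0.0, 90.0]
force: [0.4, -0.3, 5.1]
gripper_width: 21.1
```

```bash
python3 -m pendant '[{"xyz":[0,0,-0.05],"roll":0,"jaw":1},{"xyz":[0,0,-0.1],"roll":0,"jaw":1},{"xyz":[-0.06,0,-0.1],"roll":0,"jaw":1},{"xyz":[-0.12,0,-0.1],"roll":0,"jaw":1},{"xyz":[-0.18,0,-0.1],"roll":0,"jaw":1},{"xyz":[-0.24,0,-0.1],"roll":0,"jaw":1},{"xyz":[-0.30,0.02,-0.1],"roll":0,"jaw":1},{"xyz":[-0.36,0.03,-0.1],"roll":0,"jaw":1}]'
python3 -m pendant '[{"xyz":[-0.02,0.03,0],"roll":0,"jaw":1},{"xyz":[-0.039,0.061,0],"roll":0,"jaw":1},{"xyz":[-0.039,0.061,0],"roll":0,"jaw":1},{"xyz":[-0.039,0.061,0],"roll":0,"jaw":1},{"xyz":[-0.039,0.061,0],"roll":0,"jaw":1},{"xyz":[-0.039,0.061,0],"roll":0,"jaw":1},{"xyz":[-0.039,0.061,0],"roll":0,"jaw":1},{"xyz":[-0.039,0.061,0],"roll":0,"jaw":1}]'
python3 - <<'E'
from h import *
im,d,K,C=save('wrist','w2'); W=cloud(d,K,C); print(env.state()['ee_pos'],env.state()['gripper_width'])
m=((W[...,2]>10)&(W[...,2]<40)&(W[...,1]<-290)).astype(np.uint8)
n,l,s,c=cv2.connectedComponentsWithStats(m)
for i in range(1,n):
    if s[i,4]<80: continue
    P=W[l==i]; t=np.percentile(P[:,2],95); T=P[P[:,2]>t-6]
    print(c[i].round(),s[i,4],t.round(1),'circle',[np.round(a,1) for a in cv2.minEnclosingCircle(T[:,:2].astype(np.float32))],T.mean(0).round(1))
# top view too: rings
im,d,K,C=grab('top'); W=cloud(d,K,C)
m=((W[...,2]>14)&(W[...,2]<40)).astype(np.uint8); m[:,:390]=0;m[:,425:]=0;m[:140]=0;m[235:]=0
n,l,s,c=cv2.connectedComponentsWithStats(m)
for i in range(1,n):
    if s[i,4]>50: print('top',c[i],s[i,4],cv2.minAreaRect(W[l==i][:,:2].astype(np.float32)))
E
```

```text
time_s: 4.15
ee_pos: [458.4, -305.4, 105.0]
ee_rot: [180.0, -0.0, 90.0]
force: [0.6, 0.4, -1.2]
gripper_width: 21.8
time_s: 5.15
ee_pos: [519.0, -342.2, 105.1]
ee_rot: [180.0, 0.0, 90.0]
force: [0.5, 0.2, -1.2]
gripper_width: 21.1
[ 519.01178629 -342.22048384  105.01329609] 21.64305723322872
[287.  89.] 1639 27.5 circle [array([ 433.8, -336.4]), np.float64(21.5)] [ 433.  -336.2   26.2]
[271. 330.] 661 27.1 circle [array([ 611.2, -346.7]), np.float64(18.2)] [ 616.  -345.5   25.4]
top [411.76237624 158.0990099 ] 101 ((603.8798217773438, -350.7455139160156), (39.85313415527344, 42.89375686645508), 45.17139434814453)
```

```bash
python3 -m pendant '[{"xyz":[-0.001,0,0.04],"roll":0,"jaw":1},{"xyz":[-0.001,0,0.08],"roll":0,"jaw":1},{"xyz":[-0.001,0,0.094],"roll":0,"jaw":1},{"xyz":[-0.001,0,0.0985],"roll":0,"jaw":1},{"xyz":[-0.001,0,0.0985],"roll":0,"jaw":1},{"xyz":[-0.001,0,0.0985],"roll":0,"jaw":0.6},{"xyz":[-0.001,0,0.0985],"roll":0,"jaw":0.45},{"xyz":[-0.001,0,0.0985],"roll":0,"jaw":0.45}]'
python3 -m pendant '[{"xyz":[0,0,-0.04],"roll":0,"jaw":0.4},{"xyz":[0,0,-0.1],"roll":0,"jaw":0.4},{"xyz":[0.02,-0.05,-0.1],"roll":0,"jaw":0.4},{"xyz":[0.08,-0.07,-0.1],"roll":0,"jaw":0.4},{"xyz":[0.14,-0.09,-0.1],"roll":0,"jaw":0.4},{"xyz":[0.2,-0.09,-0.12],"roll":0,"jaw":0.4},{"xyz":[0.26,-0.09,-0.14],"roll":0,"jaw":0.4},{"xyz":[0.32,-0.09,-0.16],"roll":0,"jaw":0.4}]'
python3 - <<'E'
from h import *
im,d,K,C=save('top','t2'); W=cloud(d,K,C)
m=((W[...,2]>14)&(W[...,2]<40)).astype(np.uint8); m[:,:390]=0;m[:,425:]=0;m[:140]=0;m[235:]=0
n,l,s,c=cv2.connectedComponentsWithStats(m)
for i in range(1,n):
    if s[i,4]>20: print('top',c[i],s[i,4],cv2.minAreaRect(W[l==i][:,:2].astype(np.float32)), np.median(W[l==i],0))
E
```

```text
time_s: 6.25
ee_pos: [519.3, -343.5, 7.1]
ee_rot: [179.9, 0.0, 90.0]
force: [0.2, 1.2, 0.3]
gripper_width: 48.3
time_s: 7.25
ee_pos: [428.7, -25.0, 166.4]
ee_rot: [179.9, -0.0, 90.0]
force: [1.1, 0.1, -0.4]
gripper_width: 54.9
top [411.57142857 158.05714286] 105 ((603.4384765625, -350.2098388671875), (40.437618255615234, 41.871910095214844), 83.39582061767578) [ 603.32197157 -348.71794598   25.44520062]
top [410.01666667 187.38333333] 60 ((520.9918823242188, -343.0820007324219), (20.820228576660156, 20.370403289794922), 42.813968658447266) [ 521.16943875 -341.53127597   30.1648528 ]
top [408.23584906 218.30188679] 106 ((435.5563659667969, -336.3583984375), (44.69069290161133, 39.1445198059082), 87.88858795166016) [ 433.34273893 -335.79770361   24.20440148]
```

Bar end is at (521,-343), within 2 mm of the midpoint. Next is the rod.

```bash
python3 -m pendant '[{"xyz":[0.06,-0.01,-0.02],"roll":0,"jaw":0.4},{"xyz":[0.12,-0.02,-0.04],"roll":10,"jaw":0.4},{"xyz":[0.18,-0.02,-0.04],"roll":20,"jaw":0.4},{"xyz":[0.24,-0.01,-0.04],"roll":30,"jaw":0.4},{"xyz":[0.29,0,-0.04],"roll":40,"jaw":0.4},{"xyz":[0.29,0,-0.04],"roll":50,"jaw":0.4},{"xyz":[0.29,0,-0.04],"roll":60,"jaw":0.4},{"xyz":[0.29,0,-0.04],"roll":70,"jaw":0.4}]'
python3 -m pendant '[{"xyz":[0,0,0],"roll":10,"jaw":0.4},{"xyz":[0,0,0],"roll":20,"jaw":0.4},{"xyz":[0,0,0],"roll":30,"jaw":0.4},{"xyz":[0,0,0.02],"roll":30,"jaw":0.4},{"xyz":[0,0,0.05],"roll":30,"jaw":0.4},{"xyz":[0,0,0.05],"roll":30,"jaw":0.4},{"xyz":[0,0,0.05],"roll":30,"jaw":0.4},{"xyz":[0,0,0.05],"roll":30,"jaw":0.4}]'
python3 - <<'E'
from h import *
im,d,K,C=save('wrist','w3'); W=cloud(d,K,C); print(env.state()['ee_pos'])
m=((W[...,2]>36)&(W[...,2]<90)&(W[...,0]>350)&(W[...,0]<520)&(W[...,1]>220)).astype(np.uint8)
n,l,s,c=cv2.connectedComponentsWithStats(m)
for i in range(1,n):
    if s[i,4]<150: continue
    P=W[l==i]; print(c[i],s[i,4],P[:,2].max(),cv2.minAreaRect(P[:,:2].astype(np.float32)),cv2.fitLine(P[:,:2].astype(np.float32),cv2.DIST_HUBER,0,.01,.01).ravel())
T=W[(W[...,2]>66)&(W[...,2]<78)&(m>0)]; print('collar',len(T),T.mean(0))
E
```

```text
time_s: 8.3
ee_pos: [428.8, 263.4, 205.2]
ee_rot: [180.0, 0.0, 20.4]
force: [-0.4, 0.3, -0.3]
gripper_width: 54.6
time_s: 9.3
ee_pos: [429.6, 263.7, 156.6]
ee_rot: [-179.9, -0.1, -9.3]
force: [-0.1, 0.5, 1.0]
gripper_width: 54.6
[429.49481041 263.62437197 156.47793225]
[271.535874   134.67820338] 5143 75.56696573780741 ((434.9036865234375, 319.6229553222656), (157.57711791992188, 35.15911102294922), 80.10701751708984) [1.7236926e-01 9.8503238e-01 4.3504126e+02 3.2239606e+02]
collar 471 [435.37554506 324.56529506  71.01310043]
```

View pics/w3.png

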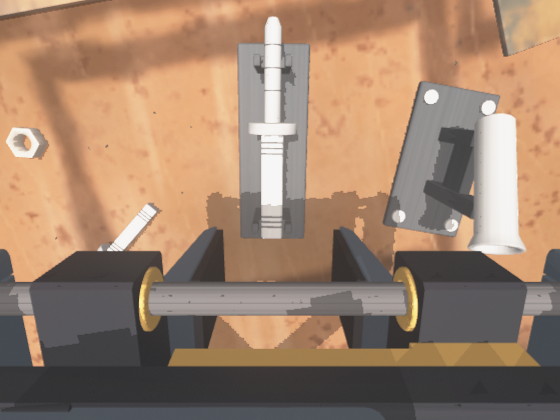

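The wrist view shows the rod in its rest with its tip at (272,20) and its rear at (272,237). The tube is at (497,180) with its mouth at (497,248). I go down on the handle rear (rod x≈-15) and grip lightly.

```bash
python3 -m pendant '[{"xyz":[-0.004,-0.007,0.03],"roll":0.6,"jaw":0.4},{"xyz":[-0.004,-0.007,0.07],"roll":0.6,"jaw":0.4},{"xyz":[-0.004,-0.007,0.11],"roll":0.6,"jaw":0.4},{"xyz":[-0.004,-0.007,0.12],"roll":0.6,"jaw":0.4},{"xyz":[-0.004,-0.007,0.12],"roll":0.6,"jaw":0.8},{"xyz":[-0.004,-0.007,0.12],"roll":0.6,"jaw":1},{"xyz":[-0.004,-0.007,0.12],"roll":0.6,"jaw":1},{"xyz":[-0.004,-0.007,0.12],"roll":0.6,"jaw":1}]' 3
python3 -m pendant '[{"xyz":[0,0,-0.005],"roll":0,"jaw":1},{"xyz":[0,-0.001,-0.01],"roll":0,"jaw":1},{"xyz":[0,-0.001,-0.015],"roll":0,"jaw":1},{"xyz":[0,-0.002,-0.021],"roll":0,"jaw":1},{"xyz":[0,-0.003,-0.026],"roll":0,"jaw":1},{"xyz":[0,-0.005,-0.031],"roll":0,"jaw":1},{"xyz":[0,-0.005,-0.031],"roll":0,"jaw":1},{"xyz":[0,-0.005,-0.031],"roll":0,"jaw":1}]' 3
cat > rod.py <<'E'
from h import *
def rod(tag=None,n='wrist'):
    im,d,K,C=save(n,tag) if tag else grab(n); W=cloud(d,K,C); s=env.state(); t=np.array(s['ee_pos'])
    Rm=R.from_euler('xyz',s['ee_rot'],degrees=True).as_matrix()
    # points in tool frame relative to the grip point
    Q=(W-t)@Rm; Q[...,2]+=18.8
    sat=im.max(2).astype(int)-im.min(2)
    m=(abs(Q[...,0])<9)&(Q[...,1]<-62)&(Q[...,1]>-150)&(sat<45)&(im.max(2)>90)&(Q[...,2]<75)
    nn,l,st,c=cv2.connectedComponentsWithStats(m.astype(np.uint8)); i=1+st[1:,4].argmax(); A=Q[l==i]
    # crest of the thin rod per y bin: nearest-to-camera points
    rows=[]
    for y in np.arange(A[:,1].min(),A[:,1].max(),4):
        B=A[(A[:,1]>=y)&(A[:,1]<y+4)]
        if len(B)>4:
            zc=np.percentile(B[:,2],15); rows.append((y+2,B[:,0].mean(),zc))
    rows=np.array(rows); p=np.polyfit(rows[:,1-1],rows[:,2],1); px=np.polyfit(rows[:,0],rows[:,1],1)
    print('n',len(A),'ymin',A[:,1].min().round(1),'dip deg',np.degrees(np.arctan(-p[0])).round(1),'yawoff',np.degrees(np.arctan(px[0])).round(1)); print(rows.round(1).tolist())
    return W
E
python3 - <<'E'
from rod import *
print(env.state()['ee_pos'],env.state()['gripper_width']); rod('w4')
E
```

```text
time_s: 10.35
ee_pos: [426.4, 271.1, 36.1]
ee_rot: [-179.9, -0.1, -9.9]
force: [0.4, 0.1, 0.0]
gripper_width: 17.4
time_s: 11.35
ee_pos: [426.9, 275.8, 66.3]
ee_rot: [-180.0, -0.0, -9.9]
force: [0.5, 0.5, -1.5]
gripper_width: 15.8
[426.87742175 275.84860329  66.29393253] 15.846543474200034
n 3677 ymin -123.2 dip deg 16.3 yawoff -0.1
[[-121.2, 0.2, 30.4], [-117.2, 0.0, 28.7], [-113.2, 0.1, 27.2], [-109.2, 0.0, 26.2], [-105.2, 0.1, 25.1], [-101.2, 0.1, 23.9], [-97.2, 0.2, 23.2], [-93.2, 0.3, 21.9], [-89.2, 0.1, 20.5], [-85.2, 0.0, 19.3], [-81.2, 0.0, 18.1], [-77.2, 0.0, 16.7], [-73.2, 0.1, 15.8], [-69.2, 0.0, 14.5], [-65.2, 0.0, 13.5], [-61.2, 0.0, 12.9]]
```

View pics/w4.png

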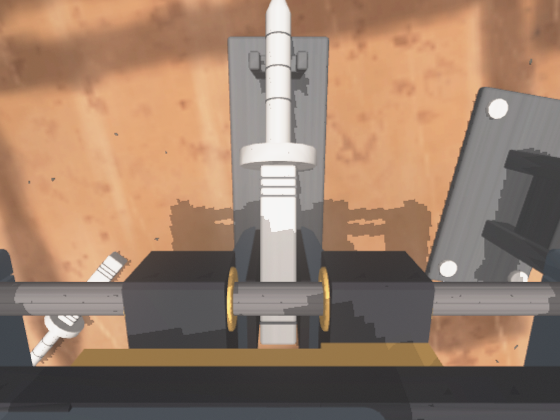

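The rod tilts in the light grip as hoped: the tip at (278,5) still lies in the fork and the dip is 16°. I continue to 30°, then grip firmly.

```bash
python3 -m pendant '[{"xyz":[0,-0.002,-0.005],"roll":0,"jaw":1},{"xyz":[0,-0.003,-0.009],"roll":0,"jaw":1},{"xyz":[0,-0.005,-0.013],"roll":0,"jaw":1},{"xyz":[0,-0.007,-0.017],"roll":0,"jaw":1},{"xyz":[0,-0.009,-0.022],"roll":0,"jaw":1},{"xyz":[0,-0.009,-0.022],"roll":0,"jaw":1},{"xyz":[0,-0.009,-0.022],"roll":0,"jaw":1},{"xyz":[0,-0.009,-0.022],"roll":0,"jaw":1}]' 3
python3 - <<'E'
from rod import *
print(env.state()['ee_pos'],env.state()['gripper_width']); rod('w5')
E
```

```text
time_s: 12.4
ee_pos: [428.3, 284.5, 88.2]
ee_rot: [180.0, 0.0, -9.9]
force: [0.1, -0.2, -1.3]
gripper_width: 16.1
[428.2628873  284.49228316  88.16006197] 16.149486240200627
n 3432 ymin -123.0 dip deg 17.8 yawoff -0.2
[[-121.0, 0.1, 34.4], [-117.0, 0.1, 31.9], [-113.0, 0.3, 30.7], [-109.0, 0.3, 29.4], [-105.0, 0.2, 28.3], [-101.0, 0.3, 26.9], [-97.0, 0.1, 25.9], [-93.0, 0.0, 24.4], [-89.0, -0.1, 23.2], [-85.0, 0.1, 22.0], [-81.0, 0.0, 20.6], [-77.0, 0.1, 19.4], [-73.0, 0.0, 18.2], [-69.0, 0.1, 16.8], [-65.0, 0.1, 15.4], [-61.0, 0.1, 14.5]]
```

```bash
python3 -m pendant '[{"xyz":[0,0,-0.025],"roll":0,"jaw":1},{"xyz":[0,0,0],"roll":0,"jaw":1},{"xyz":[0,0,-0.025],"roll":0,"jaw":1},{"xyz":[0,0,0],"roll":0,"jaw":1},{"xyz":[0,0,-0.025],"roll":0,"jaw":1},{"xyz":[0,0,0],"roll":0,"jaw":1},{"xyz":[0,0,0],"roll":0,"jaw":1},{"xyz":[0,0,0],"roll":0,"jaw":1}]' 3
python3 - <<'E'
from rod import *
print(env.state()['ee_pos'],env.state()['gripper_width']); rod('w6')
E
```

```text
time_s: 13.45
ee_pos: [428.4, 284.6, 88.5]
ee_rot: [180.0, 0.0, -9.9]
force: [0.8, 0.3, -0.7]
gripper_width: 16.2
[428.42393024 284.57779972  88.5043595 ] 16.236704926257364
n 2529 ymin -116.6 dip deg 25.2 yawoff 0.1
[[-114.6, -0.2, 54.5], [-110.6, -0.1, 52.3], [-106.6, -0.2, 50.3], [-102.6, -0.1, 48.3], [-98.6, -0.1, 46.4], [-94.6, -0.1, 44.7], [-90.6, 0.0, 42.8], [-86.6, -0.1, 41.1], [-82.6, -0.0, 39.0], [-78.6, -0.2, 37.1], [-74.6, -0.1, 35.3], [-70.6, -0.1, 33.3], [-66.6, -0.0, 31.6], [-62.6, -0.0, 29.9]]
```

```bash
python3 -m pendant '[{"xyz":[0,-0.004,-0.006],"roll":0,"jaw":1},{"xyz":[0,-0.004,-0.031],"roll":0,"jaw":1},{"xyz":[0,-0.004,-0.006],"roll":0,"jaw":1},{"xyz":[0,-0.004,-0.031],"roll":0,"jaw":1},{"xyz":[0,-0.004,-0.006],"roll":0,"jaw":1},{"xyz":[0,-0.004,-0.006],"roll":0,"jaw":1},{"xyz":[0,-0.004,-0.006],"roll":0,"jaw":1},{"xyz":[0,-0.004,-0.006],"roll":0,"jaw":1}]' 3
python3 - <<'E'
from rod import *
print(env.state()['ee_pos'],env.state()['gripper_width']); rod('w7')
E
```

```text
time_s: 14.5
ee_pos: [429.5, 288.8, 95.0]
ee_rot: [-180.0, -0.0, -9.9]
force: [-0.2, 0.8, -1.1]
gripper_width: 15.9
[429.46508846 288.80956501  94.98945951] 15.865756887174335
n 2233 ymin -114.1 dip deg 27.1 yawoff -0.1
[[-112.1, 0.1, 63.1], [-108.1, 0.1, 60.8], [-104.1, 0.0, 58.6], [-100.1, 0.1, 56.2], [-96.1, 0.1, 54.6], [-92.1, 0.0, 52.3], [-88.1, 0.0, 50.1], [-84.1, -0.1, 48.4], [-80.1, -0.1, 46.1], [-76.1, 0.1, 44.0], [-72.1, 0.1, 41.8], [-68.1, 0.1, 39.7], [-64.1, 0.1, 37.5], [-60.1, -0.2, 37.7]]
```

Dip is 28°, which is good enough. I grip firmly, lift clear, and measure the tube from the earlier close view.

```bash
python3 -m pendant '[{"xyz":[0,0,0],"roll":0,"jaw":1},{"xyz":[0,0,0],"roll":0,"jaw":1},{"xyz":[0,0,0],"roll":0,"jaw":1},{"xyz":[0,0,-0.03],"roll":0,"jaw":1},{"xyz":[0,0.03,-0.06],"roll":0,"jaw":1},{"xyz":[0,0.06,-0.09],"roll":0,"jaw":1},{"xyz":[0,0.09,-0.11],"roll":0,"jaw":1},{"xyz":[0,0.09,-0.11],"roll":0,"jaw":1}]' 60
python3 - <<'E'
from rod import *
print(env.state()['ee_pos'],env.state()['gripper_width']); rod('w8')
for t in ('w3','top0'):
    im,d,K,C=load(t); W=cloud(d,K,C); sat=im.max(2).astype(int)-im.min(2)
    A=W[(W[...,2]>55)&(W[...,2]<150)&(W[...,0]>520)&(W[...,0]<640)&(W[...,1]>200)&(W[...,1]<330)&(sat<45)]
    e=np.array([np.cos(np.radians(70.3)),np.sin(np.radians(70.3))])
    s=(A[:,:2]-[577,266.7])@e; w=(A[:,:2]-[577,266.7])@[-e[1],e[0]]
    print(t,len(A))
    for a in range(-48,52,6):
        k=(s>=a)&(s<a+6)
        if k.sum()>3: print(a+3,'w',w[k].min().round(1),w[k].max().round(1),'z',np.percentile(A[k,2],95).round(1))
im,d,K,C=load('w3');W=cloud(d,K,C);sat=im.max(2).astype(int)-im.min(2)
m=(W[...,2]>4)&(W[...,2]<12)&(sat<40)&(W[...,0]>510)&(W[...,1]>180)&(W[...,1]<360)
print(cv2.minAreaRect(W[m][:,:2].astype(np.float32)))
E
```

```text
time_s: 15.55
ee_pos: [414.1, 199.0, 206.0]
ee_rot: [-179.9, -0.2, -10.0]
force: [1.1, 1.6, -1.9]
gripper_width: 15.1
[414.05142972 198.95412248 205.96621538] 15.135450927927643
n 2035 ymin -113.4 dip deg 27.7 yawoff -0.0
[[-111.4, 0.5, 61.9], [-107.4, 0.5, 59.5], [-103.4, 0.4, 57.4], [-99.4, 0.4, 55.4], [-95.4, 0.5, 53.5], [-91.4, 0.5, 51.2], [-87.4, 0.5, 48.9], [-83.4, 0.5, 46.9], [-79.4, 0.5, 44.6], [-75.4, 0.4, 42.8], [-71.4, 0.4, 40.7], [-67.4, 0.5, 38.5], [-63.4, 0.4, 36.9]]
w3 7232
-45 w -11.6 14.5 z 108.9
-39 w -13.5 17.0 z 118.5
-33 w -12.0 16.5 z 128.7
-27 w -10.5 14.0 z 127.0
-21 w -7.5 14.7 z 120.1
-15 w -7.2 14.2 z 116.6
-9 w -10.3 14.5 z 113.4
-3 w -9.9 13.9 z 110.0
3 w -6.6 14.5 z 106.3
9 w -6.9 14.4 z 103.0
15 w -9.7 14.3 z 99.6
21 w -6.6 14.2 z 96.2
27 w -6.6 14.3 z 92.6
33 w -6.9 14.2 z 89.4
39 w -9.4 13.9 z 85.8
45 w -5.8 10.6 z 83.1
top0 298
-45 w -10.4 9.5 z 108.8
-39 w -15.3 12.7 z 115.5
-33 w -14.4 12.0 z 130.5
-27 w -11.5 10.6 z 129.0
-21 w -12.3 10.8 z 121.4
-15 w -11.8 11.6 z 119.0
-9 w -13.5 10.7 z 114.4
-3 w -10.7 11.1 z 111.5
3 w -12.8 10.4 z 109.3
9 w -11.1 11.4 z 104.5
15 w -12.3 10.6 z 101.9
21 w -10.2 10.9 z 100.4
27 w -13.0 11.0 z 93.8
33 w -10.7 11.5 z 90.8
39 w -12.4 10.9 z 87.6
45 w -6.4 4.2 z 84.7
((582.6546630859375, 286.9830017089844), (169.64453125, 70.52703094482422), 70.6848373413086)
```

```bash
python3 -m pendant '[{"xyz":[0,0.03,0],"roll":5,"jaw":1},{"xyz":[0.03,0.07,0],"roll":9.7,"jaw":1},{"xyz":[0.06,0.08,0],"roll":9.7,"jaw":1},{"xyz":[0.09,0.08,0],"roll":9.7,"jaw":1},{"xyz":[0.118,0.08,0.01],"roll":9.7,"jaw":1},{"xyz":[0.118,0.08,0.016],"roll":9.7,"jaw":1},{"xyz":[0.118,0.08,0.016],"roll":9.7,"jaw":1},{"xyz":[0.118,0.08,0.016],"roll":9.7,"jaw":1}]' 60
python3 - <<'E'
from rod import *
s=env.state(); print(s['ee_pos'],s['ee_rot']); 
try: W=rod('w9')
except Exception as e: print(e)
im,d,K,C=load('w9'); W=cloud(d,K,C); sat=im.max(2).astype(int)-im.min(2)
e=np.array([np.cos(np.radians(70.3)),np.sin(np.radians(70.3))])
M=(W[...,2]>50)&(W[...,2]<150)&(W[...,0]>530)&(W[...,0]<640)&(W[...,1]>205)&(W[...,1]<330)&(sat<45); A=W[M]
s=(A[:,:2]-[577,266.7])@e; w=(A[:,:2]-[577,266.7])@[-e[1],e[0]]
for a in range(-52,52,6):
    k=(s>=a)&(s<a+6)
    if k.sum()>3: print(a+3,'w',np.percentile(w[k],[1,99]).round(1),'z',np.percentile(A[k,2],95).round(1),'w at crest',np.median(w[k][A[k,2]>np.percentile(A[k,2],85)]).round(1))
E
```

```text
time_s: 16.6
ee_pos: [515.3, 101.3, 188.3]
ee_rot: [180.0, 0.0, -19.6]
force: [-0.8, -0.3, -1.6]
gripper_width: 15.4
[515.30948194 101.30878101 188.27713028] [ 1.79997580e+02  3.88248466e-02 -1.95553223e+01]
n 2059 ymin -114.2 dip deg 27.5 yawoff 0.1
[[-112.2, -0.3, 63.7], [-108.2, -0.2, 61.0], [-104.2, -0.2, 59.2], [-100.2, -0.3, 56.9], [-96.2, -0.0, 55.0], [-92.2, -0.2, 52.8], [-88.2, -0.1, 50.6], [-84.2, -0.1, 48.3], [-80.2, -0.2, 46.3], [-76.2, -0.2, 44.4], [-72.2, -0.2, 42.1], [-68.2, -0.2, 40.2], [-64.2, -0.2, 37.9], [-60.2, 0.0, 37.1]]
-49 w [-3.9  5.6] z 104.7 w at crest 1.1
-43 w [-13.6  15.2] z 112.1 w at crest 10.5
-37 w [-14.6  15.8] z 115.2 w at crest 0.6
```

View pics/w9.png

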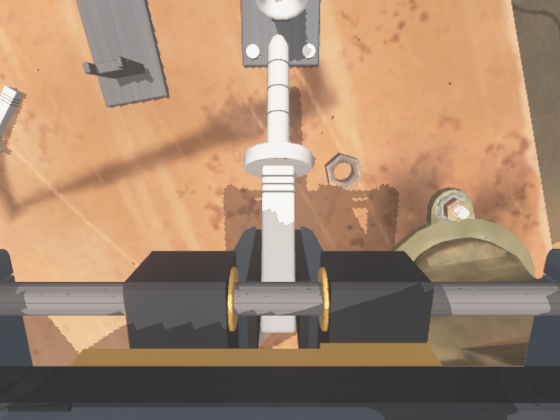

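The view shows the tip at (279,40), just outside the mouth at (281,5) and laterally in line. I correct slightly and start in gently along the bore.

```bash
python3 -m pendant '[{"xyz":[0.0017,-0.0025,0.006],"roll":0,"jaw":1},{"xyz":[0.0017,-0.0052,0.011],"roll":0,"jaw":1},{"xyz":[0.0017,-0.0095,0.0135],"roll":0,"jaw":1},{"xyz":[0.0017,-0.0139,0.016],"roll":0,"jaw":1},{"xyz":[0.0017,-0.0182,0.0185],"roll":0,"jaw":1},{"xyz":[0.0017,-0.0225,0.021],"roll":0,"jaw":1},{"xyz":[0.0017,-0.0269,0.0235],"roll":0,"jaw":1},{"xyz":[0.0017,-0.0312,0.026],"roll":0,"jaw":1}]' 60
```

```text
time_s: 17.65
ee_pos: [528.3, 129.9, 162.1]
ee_rot: [-180.0, 0.0, -19.6]
force: [0.4, -1.0, -2.2]
gripper_width: 15.5
```

```bash
python3 -m pendant '[{"xyz":[0,-0.0026,0.0015],"roll":0,"jaw":1},{"xyz":[0,-0.0052,0.003],"roll":0,"jaw":1},{"xyz":[0,-0.0078,0.0045],"roll":0,"jaw":1},{"xyz":[0,-0.0104,0.006],"roll":0,"jaw":1},{"xyz":[0,-0.013,0.0075],"roll":0,"jaw":1},{"xyz":[0,-0.0156,0.009],"roll":0,"jaw":1},{"xyz":[0,-0.0182,0.0105],"roll":0,"jaw":1},{"xyz":[0,-0.0182,0.0105],"roll":0,"jaw":1}]' 60
python3 - <<'E'
from h import *
s=env.state(); print(s['ee_pos'],s['force'],s['torque']); save('wrist','w10')
E
```

```text
time_s: 18.65
ee_pos: [534.3, 146.9, 151.7]
ee_rot: [180.0, 0.0, -19.6]
force: [-0.8, 0.5, -0.5]
gripper_width: 15.6
[534.29576646 146.91311022 151.66677988] [-0.80740799  0.50004449 -0.54480096] [-0.12551106  0.07534361  0.03389563]
```

View pics/w10.png

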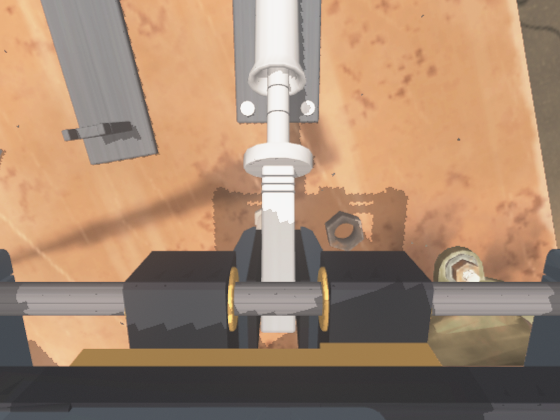

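The rod is about 30 mm in, at (278,85), with light force. I continue.

```bash
python3 -m pendant '[{"xyz":[0,-0.0026,0.0013],"roll":0,"jaw":1},{"xyz":[0,-0.0052,0.0026],"roll":0,"jaw":1},{"xyz":[0,-0.0078,0.004],"roll":0,"jaw":1},{"xyz":[0,-0.0104,0.0055],"roll":0,"jaw":1},{"xyz":[0,-0.013,0.007],"roll":0,"jaw":1},{"xyz":[0,-0.0156,0.0085],"roll":0,"jaw":1},{"xyz":[0,-0.0182,0.01],"roll":0,"jaw":1},{"xyz":[0,-0.0208,0.0115],"roll":0,"jaw":1}]' 60
python3 - <<'E'
from h import *
s=env.state(); print(s['ee_pos'],s['force'],s['torque']); im,d,K,C=save('wrist','w11'); W=cloud(d,K,C)
t=np.array(s['ee_pos']); Rm=R.from_euler('xyz',s['ee_rot'],degrees=True).as_matrix(); Q=(W-t)@Rm; Q[...,2]+=18.8
for u in (278,):
  for v in range(60,260,6): print(v,Q[v,u].round(1).tolist(),end=' ')
E
```

```text
time_s: 19.7
ee_pos: [541.3, 166.5, 140.2]
ee_rot: [-180.0, -0.0, -19.6]
force: [0.3, 0.4, -1.8]
gripper_width: 15.5
[541.34929708 166.53405448 140.22405798] [ 0.3229105   0.37198338 -1.79648506] [-0.14746045  0.05820047 -0.05330146]
60 [0.3, -98.6, 47.7] 66 [0.3, -95.3, 44.6] 72 [0.3, -92.3, 43.1] 78 [0.3, -89.3, 41.7] 84 [0.3, -86.3, 40.5] 90 [0.3, -83.3, 39.0] 96 [0.3, -80.3, 36.0] 102 [0.3, -77.4, 32.2] 108 [0.3, -74.5, 30.7] 114 [0.3, -71.6, 41.0] 120 [0.3, -68.5, 40.7] 126 [0.3, -65.6, 39.4] 132 [0.3, -62.6, 37.1] 138 [0.3, -59.7, 35.9] 144 [0.3, -57.9, 22.2] 150 [0.3, -55.4, 18.5] 156 [0.3, -52.5, 19.0] 162 [0.3, -48.9, 24.4] 168 [0.3, -45.8, 25.3] 174 [0.3, -43.0, 24.2] 180 [0.3, -40.0, 23.9] 186 [0.3, -37.4, 22.1] 192 [0.3, -34.9, 19.7] 198 [0.3, -32.1, 18.8] 204 [0.3, -29.6, 16.6] 210 [0.3, -27.0, 15.1] 216 [0.3, -24.4, 14.0] 222 [0.3, -21.6, 13.1] 228 [0.3, -19.1, 11.4] 234 [0.3, -17.0, 8.8] 240 [0.3, -13.7, 9.5] 246 [0.2, -11.2, 8.2] 252 [0.2, -9.1, 5.9] 258 [0.2, -6.4, 5.0]
```

```bash
python3 -m pendant '[{"xyz":[0,-0.002,0.001],"roll":0,"jaw":1},{"xyz":[0,-0.004,0.0019],"roll":0,"jaw":1},{"xyz":[0,-0.006,0.0028],"roll":0,"jaw":1},{"xyz":[0,-0.008,0.0038],"roll":0,"jaw":1},{"xyz":[0,-0.01,0.0048],"roll":0,"jaw":1},{"xyz":[0,-0.0115,0.0056],"roll":0,"jaw":1},{"xyz":[0,-0.0125,0.0061],"roll":0,"jaw":1},{"xyz":[0,-0.013,0.0064],"roll":0,"jaw":1}]' 60
python3 - <<'E'
from h import *
s=env.state(); print(s['ee_pos'],s['force'],s['torque']); im,d,K,C=save('wrist','w12'); W=cloud(d,K,C)
t=np.array(s['ee_pos']); Rm=R.from_euler('xyz',s['ee_rot'],degrees=True).as_matrix(); Q=(W-t)@Rm; Q[...,2]+=18.8
for u in (278,):
  for v in range(105,180,4): print(v,Q[v,u].round(1).tolist(),end=' ')
E
```

```text
time_s: 20.75
ee_pos: [545.7, 178.7, 133.9]
ee_rot: [-180.0, -0.0, -19.6]
force: [0.3, 0.0, -2.1]
gripper_width: 15.6
[545.67539574 178.67569497 133.89814698] [ 0.29552345  0.01259284 -2.05200393] [-0.10813107  0.06368194 -0.00388073]
105 [0.3, -76.0, 34.8] 109 [0.3, -74.1, 33.9] 113 [0.3, -72.1, 33.2] 117 [0.3, -70.3, 30.6] 121 [0.3, -68.3, 30.4] 125 [0.3, -66.5, 28.9] 129 [0.3, -64.7, 25.9] 133 [0.3, -63.0, 22.9] 137 [0.3, -60.2, 36.2] 141 [0.3, -58.3, 34.1] 145 [0.3, -57.4, 22.0] 149 [0.3, -55.7, 20.3] 153 [0.3, -53.9, 19.6] 157 [0.3, -52.2, 17.7] 161 [0.3, -49.6, 22.7] 165 [0.3, -46.9, 28.0] 169 [0.3, -45.4, 24.8] 173 [0.3, -43.4, 24.8] 177 [0.3, -41.6, 23.5]
```

View pics/w12.png

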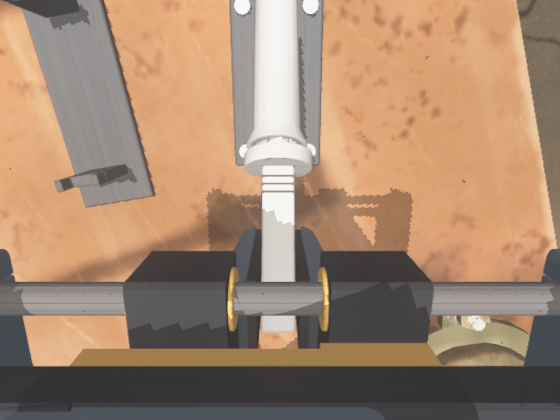

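The gap between collar and rim at (278,135) is now about 4 mm. I creep in.

```bash
python3 -m pendant '[{"xyz":[0,-0.0005,0.0002],"roll":0,"jaw":1},{"xyz":[0,-0.001,0.0005],"roll":0,"jaw":1},{"xyz":[0,-0.0013,0.0006],"roll":0,"jaw":1},{"xyz":[0,-0.0016,0.0008],"roll":0,"jaw":1},{"xyz":[0,-0.002,0.001],"roll":0,"jaw":1},{"xyz":[0,-0.0023,0.0011],"roll":0,"jaw":1},{"xyz":[0,-0.0026,0.0013],"roll":0,"jaw":1},{"xyz":[0,-0.0026,0.0013],"roll":0,"jaw":1}]' 60
```

```text
time_s: 21.8
ee_pos: [546.4, 180.7, 132.8]
ee_rot: [180.0, -0.0, -19.6]
force: [-0.1, -2.2, 1.4]
gripper_width: 15.5
```

```bash
python3 -m pendant '[{"xyz":[0,-0.0003,0.0001],"roll":0,"jaw":1},{"xyz":[0,-0.0005,0.0002],"roll":0,"jaw":1},{"xyz":[0,-0.0007,0.0003],"roll":0,"jaw":1},{"xyz":[0,-0.0009,0.0004],"roll":0,"jaw":1},{"xyz":[0,-0.001,0.0005],"roll":0,"jaw":1},{"xyz":[0,-0.001,0.0005],"roll":0,"jaw":1},{"xyz":[0,-0.001,0.0005],"roll":0,"jaw":1},{"xyz":[0,-0.001,0.0005],"roll":0,"jaw":1}]' 60
python3 - <<'E'
from h import *
s=env.state(); print(s['ee_pos'],s['force'],s['torque']); im,d,K,C=save('wrist','w13'); W=cloud(d,K,C)
t=np.array(s['ee_pos']); Rm=R.from_euler('xyz',s['ee_rot'],degrees=True).as_matrix(); Q=(W-t)@Rm; Q[...,2]+=18.8
for u in (270,278,286):
  for v in range(117,170,3): print(v,Q[v,u].round(1).tolist()[1:],end=' ')
  print()
E
```

```text
time_s: 22.8
ee_pos: [546.5, 180.8, 132.8]
ee_rot: [179.9, -0.0, -19.6]
force: [-2.3, -5.7, 5.7]
gripper_width: 15.3
[546.48163518 180.82905987 132.77647026] [-2.25151154 -5.72767968  5.73516416] [-1.22878831  0.60160068  0.02434871]
117 [-70.2, 32.7] 120 [-68.8, 31.5] 123 [-67.4, 30.3] 126 [-65.9, 30.1] 129 [-64.7, 27.0] 132 [-63.3, 25.8] 135 [-61.9, 24.5] 138 [-60.7, 22.2] 141 [-59.2, 23.1] 144 [-58.0, 20.7] 147 [-56.6, 20.3] 150 [-55.3, 19.8] 153 [-53.8, 20.0] 156 [-52.6, 18.4] 159 [-50.9, 20.2] 162 [-49.0, 23.8] 165 [-46.8, 28.4] 168 [-45.8, 25.6] 
117 [-70.2, 33.1] 120 [-68.8, 31.1] 123 [-67.4, 30.7] 126 [-65.9, 30.3] 129 [-64.6, 27.2] 132 [-63.3, 26.0] 135 [-62.0, 24.3] 138 [-60.6, 23.0] 141 [-59.1, 24.5] 144 [-58.0, 20.8] 147 [-56.6, 20.8] 150 [-55.4, 19.0] 153 [-53.8, 20.4] 156 [-52.5, 19.6] 159 [-50.8, 21.2] 162 [-48.9, 24.5] 165 [-47.1, 26.9] 168 [-45.6, 26.5] 
117 [-70.2, 33.8] 120 [-68.7, 33.2] 123 [-67.4, 31.1] 126 [-65.9, 30.8] 129 [-64.6, 28.7] 132 [-63.2, 28.1] 135 [-61.9, 24.6] 138 [-60.6, 23.3] 141 [-59.2, 22.8] 144 [-57.8, 22.5] 147 [-56.5, 21.4] 150 [-55.3, 19.4] 153 [-54.0, 18.9] 156 [-52.6, 18.6] 159 [-50.9, 20.3] 162 [-49.0, 23.9] 165 [-47.1, 26.9] 168 [-45.8, 25.6]
```

Collar and rim meet at the computed mouth position and the push has stalled at about 9 N. I add a slight extra push for certainty, then draw out.

```bash
python3 -m pendant '[{"xyz":[0,-0.0003,0.0001],"roll":0,"jaw":1},{"xyz":[0,-0.0006,0.0002],"roll":0,"jaw":1},{"xyz":[0,-0.0008,0.0003],"roll":0,"jaw":1},{"xyz":[0,-0.0008,0.0003],"roll":0,"jaw":1},{"xyz":[0,-0.0008,0.0003],"roll":0,"jaw":1},{"xyz":[0,-0.0008,0.0003],"roll":0,"jaw":1},{"xyz":[0,-0.0008,0.0003],"roll":0,"jaw":1},{"xyz":[0,-0.0008,0.0003],"roll":0,"jaw":1}]' 60
python3 -m pendant '[{"xyz":[0,0.002,-0.001],"roll":0,"jaw":1},{"xyz":[0,0.006,-0.003],"roll":0,"jaw":1},{"xyz":[0,0.012,-0.006],"roll":0,"jaw":1},{"xyz":[0,0.018,-0.0095],"roll":0,"jaw":1},{"xyz":[0,0.025,-0.0135],"roll":0,"jaw":1},{"xyz":[0,0.032,-0.0175],"roll":0,"jaw":1},{"xyz":[0,0.039,-0.0215],"roll":0,"jaw":1},{"xyz":[0,0.046,-0.0255],"roll":0,"jaw":1}]' 60
```

```text
time_s: 23.85
ee_pos: [546.5, 180.9, 132.8]
ee_rot: [179.8, -0.0, -19.6]
force: [-4.4, -7.4, 8.0]
gripper_width: 15.7
time_s: 24.85
ee_pos: [531.5, 139.0, 157.7]
ee_rot: [-180.0, -0.0, -19.6]
force: [-0.4, 0.7, -0.7]
gripper_width: 15.6
```

```bash
python3 -m pendant '[{"xyz":[0,0.008,-0.0045],"roll":0,"jaw":1},{"xyz":[0,0.016,-0.009],"roll":0,"jaw":1},{"xyz":[0,0.024,-0.0135],"roll":0,"jaw":1},{"xyz":[0,0.032,-0.018],"roll":0,"jaw":1},{"xyz":[0,0.04,-0.0225],"roll":0,"jaw":1},{"xyz":[0,0.046,-0.028],"roll":0,"jaw":1},{"xyz":[0,0.05,-0.035],"roll":0,"jaw":1},{"xyz":[0,0.052,-0.045],"roll":0,"jaw":1}]' 60
python3 - <<'E'
from rod import *
s=env.state(); print(s['ee_pos'],s['ee_rot'],s['force']); rod('w14')
E
```

```text
time_s: 25.85
ee_pos: [514.1, 90.3, 202.8]
ee_rot: [-180.0, 0.0, -19.6]
force: [-0.3, 0.1, -2.0]
gripper_width: 15.5
[514.12004894  90.27588819 202.81273412] [-1.79996284e+02  1.39514463e-02 -1.96029564e+01] [-0.32910967  0.11338545 -1.97233106]
n 2035 ymin -113.9 dip deg 28.0 yawoff -0.0
[[-111.9, -1.0, 65.2], [-107.9, -0.9, 62.4], [-103.9, -1.0, 60.4], [-99.9, -0.7, 58.4], [-95.9, -0.7, 56.2], [-91.9, -0.8, 54.1], [-87.9, -0.9, 52.0], [-83.9, -0.9, 49.7], [-79.9, -0.9, 47.9], [-75.9, -0.9, 45.6], [-71.9, -0.9, 43.6], [-67.9, -0.9, 41.3], [-63.9, -0.9, 39.3]]
```

The rod is out and still gripped at 28°. I return it to the rest to level it, then regrip nearer its balance point.

```bash
python3 -m pendant '[{"xyz":[-0.04,0,0],"roll":0,"jaw":1},{"xyz":[-0.08,-0.01,0],"roll":-5,"jaw":1},{"xyz":[-0.13,-0.03,0],"roll":-9.7,"jaw":1},{"xyz":[-0.131,-0.069,0],"roll":-9.7,"jaw":1},{"xyz":[-0.131,-0.069,0],"roll":-9.7,"jaw":1},{"xyz":[-0.131,-0.069,0],"roll":-9.7,"jaw":1},{"xyz":[-0.131,-0.069,0],"roll":-9.7,"jaw":1},{"xyz":[-0.131,-0.069,0],"roll":-9.7,"jaw":1}]' 60
python3 - <<'E'
from h import *
s=env.state(); Rm=R.from_euler('xyz',s['ee_rot'],degrees=True).as_matrix(); print(s['ee_rot'],(np.array([429.5,288.8,95.0])-s['ee_pos'])@Rm)
E
```

```text
time_s: 26.9
ee_pos: [414.0, 198.7, 202.3]
ee_rot: [180.0, 0.0, -10.0]
force: [0.1, -0.1, -1.3]
gripper_width: 15.4
[ 1.79994597e+02  6.97488026e-03 -9.96207182e+00] [ -0.32259736 -91.41218534 107.30207655]
```

```bash
python3 -m pendant '[{"xyz":[0,-0.05,0.0],"roll":0,"jaw":1},{"xyz":[0.0005,-0.0914,0.02],"roll":0,"jaw":1},{"xyz":[0.0005,-0.0914,0.05],"roll":0,"jaw":1},{"xyz":[0.0005,-0.0914,0.07],"roll":0,"jaw":1},{"xyz":[0.0005,-0.0914,0.085],"roll":0,"jaw":1},{"xyz":[0.0005,-0.0914,0.095],"roll":0,"jaw":1},{"xyz":[0.0005,-0.0914,0.1],"roll":0,"jaw":1},{"xyz":[0.0005,-0.0914,0.1035],"roll":0,"jaw":1}]' 60
python3 - <<'E'
from rod import *
s=env.state(); print(s['ee_pos'],s['ee_rot'],s['force']); rod('w15')
E
```

```text
time_s: 27.9
ee_pos: [430.6, 289.5, 99.1]
ee_rot: [-180.0, -0.0, -9.9]
force: [0.1, 0.0, -1.2]
gripper_width: 15.8
[430.57791617 289.4710274   99.08620097] [-1.79951472e+02 -4.59375743e-02 -9.91002739e+00] [ 0.11102097  0.01108182 -1.22765292]
n 2219 ymin -114.3 dip deg 26.9 yawoff 0.0
[[-112.3, 0.3, 62.5], [-108.3, 0.4, 60.3], [-104.3, 0.3, 58.2], [-100.3, 0.2, 56.0], [-96.3, 0.3, 53.9], [-92.3, 0.3, 52.0], [-88.3, 0.3, 49.8], [-84.3, 0.3, 48.0], [-80.3, 0.2, 45.7], [-76.3, 0.3, 43.7], [-72.3, 0.3, 41.5], [-68.3, 0.3, 39.4], [-64.3, 0.3, 37.2], [-60.3, 0.4, 37.3]]
```

View pics/w15.png

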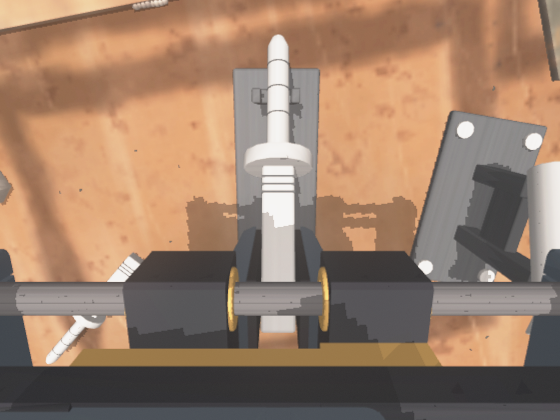

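The rod lies over the front fork at (276,95). I loosen to 3 N and lower along the arc.

```bash
python3 -m pendant '[{"xyz":[-0.001,0,0],"roll":0,"jaw":1},{"xyz":[-0.001,0,0.003],"roll":0,"jaw":1},{"xyz":[-0.001,0.001,0.007],"roll":0,"jaw":1},{"xyz":[-0.001,0.003,0.012],"roll":0,"jaw":1},{"xyz":[-0.001,0.005,0.017],"roll":0,"jaw":1},{"xyz":[-0.001,0.007,0.022],"roll":0,"jaw":1},{"xyz":[-0.001,0.0085,0.027],"roll":0,"jaw":1},{"xyz":[-0.001,0.0085,0.027],"roll":0,"jaw":1}]' 3
python3 - <<'E'
from rod import *
s=env.state(); print(s['ee_pos'],s['ee_rot'],s['force']); rod('w16')
E
```

```text
time_s: 28.95
ee_pos: [427.4, 280.8, 71.3]
ee_rot: [180.0, 0.1, -9.9]
force: [-0.0, -0.4, -1.1]
gripper_width: 16.0
[427.39501042 280.84620305  71.30192341] [ 1.79962155e+02  5.00968116e-02 -9.90771447e+00] [-0.0025579  -0.40220558 -1.1482142 ]
n 3379 ymin -124.1 dip deg 13.9 yawoff -0.0
[[-122.1, -0.0, 36.2], [-118.1, -0.0, 34.4], [-114.1, 0.0, 33.4], [-110.1, -0.1, 32.4], [-106.1, 0.1, 31.4], [-102.1, -0.1, 30.5], [-98.1, 0.0, 29.5], [-94.1, -0.0, 28.6], [-90.1, -0.0, 27.8], [-86.1, 0.2, 26.7], [-82.1, -0.0, 25.5], [-78.1, -0.0, 24.7], [-74.1, -0.0, 23.6], [-70.1, -0.0, 22.7], [-66.1, -0.0, 21.7], [-62.1, -0.1, 20.7]]
```

```bash
python3 -m pendant '[{"xyz":[0,0.0005,0.004],"roll":0,"jaw":1},{"xyz":[0,0.0015,0.008],"roll":0,"jaw":1},{"xyz":[0,0.002,0.013],"roll":0,"jaw":1},{"xyz":[0,0.003,0.018],"roll":0,"jaw":1},{"xyz":[0,0.003,0.022],"roll":0,"jaw":1},{"xyz":[0,0.003,0.0235],"roll":0,"jaw":1},{"xyz":[0,0.003,0.0235],"roll":0,"jaw":1},{"xyz":[0,0.003,0.0235],"roll":0,"jaw":0.7}]' 3
python3 - <<'E'
from rod import *
s=env.state(); print(s['ee_pos'],s['force'],s['gripper_width']); W=rod('w17')
im,d,K,C=load('w17'); W=cloud(d,K,C); sat=im.max(2).astype(int)-im.min(2)
for u in (278,):
  for v in range(10,345,15): print(v,W[v,u].round(1).tolist(),end=' ')
E
```

```text
time_s: 30.0
ee_pos: [427.4, 278.3, 48.4]
ee_rot: [-180.0, -0.0, -9.9]
force: [0.7, -0.0, 0.2]
gripper_width: 23.3
[427.35225579 278.33315668  48.44485317] [ 0.68374881 -0.01272181  0.2304725 ] 23.319047803676888
n 4483 ymin -131.3 dip deg 20.8 yawoff -2.9
[[-129.3, 7.9, 66.0], [-117.3, 0.4, 6.9], [-113.3, 0.1, 6.2], [-109.3, 0.1, 6.0], [-105.3, 0.1, 6.1], [-101.3, -0.1, 6.0], [-97.3, -0.0, 6.1], [-93.3, 0.0, 6.0], [-89.3, 0.0, 6.1], [-85.3, 0.0, 6.0], [-81.3, 0.1, 5.9], [-77.3, -0.0, 6.0], [-73.3, -0.0, 6.0], [-69.3, 0.2, 6.1], [-65.3, -0.0, 6.1], [-61.3, 0.0, 6.2]]
10 [446.9, 388.4, 61.8] 25 [446.0, 383.3, 60.4] 40 [445.0, 377.9, 60.3] 55 [444.0, 372.1, 61.1] 70 [443.0, 366.5, 61.3] 85 [442.0, 360.7, 60.5] 100 [441.0, 354.7, 62.2] 115 [439.9, 348.7, 60.3] 130 [nan, nan, nan] 145 [437.8, 336.4, 62.7] 160 [436.9, 331.4, 73.2] 175 [435.5, 323.6, 62.9] 190 [434.4, 316.9, 63.0] 205 [433.2, 310.4, 63.9] 220 [432.0, 303.1, 62.7] 235 [430.8, 296.6, 64.4] 250 [429.6, 289.5, 64.6] 265 [428.2, 281.7, 63.6] 280 [426.8, 273.8, 62.9] 295 [433.1, 309.9, 144.2] 310 [432.6, 307.1, 146.0] 325 [422.7, 250.0, 63.2] 340 [413.7, 198.2, 1.0]
```

View pics/w17.png

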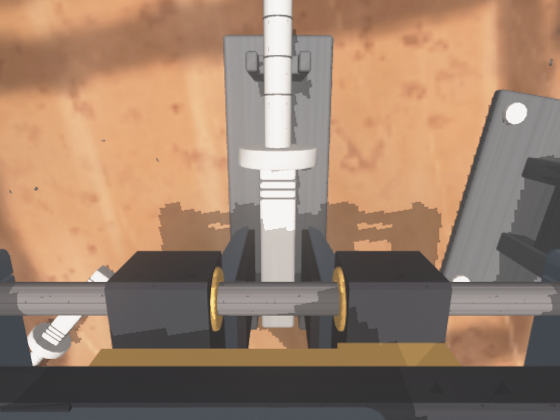

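The rod is level in the rest (crest at 61 mm) but about 6 mm further forward. I regrip near the balance point, then lift.

```bash
python3 -m pendant '[{"xyz":[0,0,0.006],"roll":0,"jaw":0.65},{"xyz":[0,-0.01,0.012],"roll":0,"jaw":0.65},{"xyz":[0,-0.0245,0.012],"roll":0,"jaw":0.65},{"xyz":[0,-0.0245,0.012],"roll":0,"jaw":0.65},{"xyz":[0,-0.0245,0.012],"roll":0,"jaw":1},{"xyz":[0,-0.0245,0.012],"roll":0,"jaw":1},{"xyz":[0,-0.0245,0.012],"roll":0,"jaw":1},{"xyz":[0,-0.0245,0.012],"roll":0,"jaw":1}]' 60
python3 -m pendant '[{"xyz":[0,0,-0.01],"roll":0,"jaw":1},{"xyz":[0,0,-0.03],"roll":0,"jaw":1},{"xyz":[0,0,-0.07],"roll":0,"jaw":1},{"xyz":[0,0.03,-0.12],"roll":0,"jaw":1},{"xyz":[-0.02,0.08,-0.16],"roll":0,"jaw":1},{"xyz":[-0.04,0.13,-0.165],"roll":0,"jaw":1},{"xyz":[-0.06,0.18,-0.165],"roll":0,"jaw":1},{"xyz":[-0.06,0.18,-0.165],"roll":0,"jaw":1}]' 60
python3 - <<'E'
from h import *
s=env.state(); im,d,K,C=save('wrist','w18'); W=cloud(d,K,C); print(s['ee_pos'],s['force'],s['gripper_width'])
t=np.array(s['ee_pos']); Rm=R.from_euler('xyz',s['ee_rot'],degrees=True).as_matrix(); Q=(W-t)@Rm; Q[...,2]+=18.8
for v in range(0,270,10): print(v,Q[v,278].round(1).tolist(),end=' ')
E
```

```text
time_s: 31.05
ee_pos: [431.3, 302.1, 36.4]
ee_rot: [180.0, 0.0, -9.9]
force: [-0.8, -0.4, -0.4]
gripper_width: 15.8
time_s: 32.05
ee_pos: [338.9, 133.0, 201.8]
ee_rot: [180.0, 0.0, -10.1]
force: [0.6, 0.1, -1.0]
gripper_width: 15.8
[338.86993576 132.98888523 201.81836981] [ 0.5784752   0.12812638 -0.95122438] 15.768060903476918
0 [0.4, -172.0, 221.2] 10 [0.4, -163.4, 220.0] 20 [0.4, -154.8, 219.6] 30 [0.3, -102.8, -3.3] 40 [0.3, -98.8, -6.5] 50 [0.3, -95.4, -6.1] 60 [0.3, -92.0, -5.4] 70 [0.3, -88.2, -7.1] 80 [0.3, -84.6, -6.9] 90 [0.3, -81.0, -6.9] 100 [0.3, -77.4, -5.2] 110 [0.3, -73.6, -6.5] 120 [0.3, -69.8, -6.6] 130 [0.3, -65.9, -6.1] 140 [0.3, -62.0, -5.8] 150 [0.3, -57.9, -4.8] 160 [0.3, -54.0, -5.9] 170 [0.3, -49.9, -6.3] 180 [0.3, -45.5, -5.1] 190 [0.3, -41.7, -7.1] 200 [0.3, -37.0, -5.3] 210 [0.3, -33.4, -7.7] 220 [0.3, -32.3, -18.4] 230 [0.3, -28.1, -18.1] 240 [0.3, -20.1, -7.6] 250 [0.3, -15.7, -8.2] 260 [0.3, -11.1, -8.3]
```

The rod is held level and its tip is 104 mm ahead of the grip. I carry it round in front of the vice.

```bash
python3 -m pendant '[{"xyz":[0.008,0.046,0],"roll":10,"jaw":1},{"xyz":[0.016,0.093,0],"roll":20,"jaw":1},{"xyz":[0.024,0.139,0],"roll":30,"jaw":1},{"xyz":[0.033,0.186,0],"roll":40,"jaw":1},{"xyz":[0.041,0.232,0],"roll":50,"jaw":1},{"xyz":[0.049,0.278,0],"roll":60,"jaw":1},{"xyz":[0.057,0.325,0],"roll":70,"jaw":1},{"xyz":[0.057,0.325,0],"roll":80,"jaw":1}]' 60
python3 -m pendant '[{"xyz":[0,0,0],"roll":10,"jaw":1},{"xyz":[0,0,0],"roll":20,"jaw":1},{"xyz":[0,0,0],"roll":30,"jaw":1},{"xyz":[0,0,0],"roll":40,"jaw":1},{"xyz":[0,0,0],"roll":45,"jaw":1},{"xyz":[0,0,0],"roll":45,"jaw":1},{"xyz":[0,0,0],"roll":45,"jaw":1},{"xyz":[0,0,0],"roll":45,"jaw":1}]' 60
python3 - <<'E'
from h import *
s=env.state(); Rm=R.from_euler('xyz',s['ee_rot'],degrees=True).as_matrix(); print(s['ee_rot'],s['qpos'])
g=np.array([520,-343.3]); f=-Rm[:2,1]; t=np.append(g-104*f,41); print(t,(t-s['ee_pos'])@Rm)
E
```

```text
time_s: 33.1
ee_pos: [343.3, -197.7, 201.4]
ee_rot: [-179.9, -0.1, -90.4]
force: [0.1, 0.6, -1.9]
gripper_width: 15.3
time_s: 34.1
ee_pos: [342.0, -194.6, 201.3]
ee_rot: [180.0, 0.0, -134.8]
force: [-0.1, -0.2, -1.1]
gripper_width: 15.7
[ 1.79999697e+02  7.96374394e-03 -1.34845895e+02] [-3.13302077e+01  2.29239717e+00  1.12025222e+02  8.57482614e-03
  6.56808142e+01  1.03512156e+02]
[ 446.26336695 -269.95895456   41.        ] [ -20.13499629 -127.06472538  160.28399786]
```

```bash
python3 -m pendant '[{"xyz":[-0.006,-0.04,0],"roll":0,"jaw":1},{"xyz":[-0.012,-0.08,0],"roll":0,"jaw":1},{"xyz":[-0.02,-0.127,0],"roll":0,"jaw":1},{"xyz":[-0.02,-0.127,0.04],"roll":0,"jaw":1},{"xyz":[-0.02,-0.127,0.08],"roll":0,"jaw":1},{"xyz":[-0.02,-0.127,0.11],"roll":0,"jaw":1},{"xyz":[-0.02,-0.127,0.11],"roll":0,"jaw":1},{"xyz":[-0.02,-0.127,0.11],"roll":0,"jaw":1}]' 60
cat > fin.py <<'E'
from h import *
s=env.state(); im,d,K,C=save('wrist','w19'); W=cloud(d,K,C); print(s['ee_pos'],s['ee_rot'],s['force'],s['gripper_width'])
A=W[(W[...,2]>27)&(W[...,2]<34)&(np.hypot(W[...,0]-520,W[...,1]+343)<30)]
print('bar wrist',len(A),A.mean(0) if len(A) else '')
t=np.array(s['ee_pos']); Rm=R.from_euler('xyz',s['ee_rot'],degrees=True).as_matrix()
Q=(W-t)@Rm; zr=Q[...,2]+18.8
m=(abs(zr+3)<6)&(abs(Q[...,0])<8)&(Q[...,1]<-60)&(Q[...,1]>-125)
B=W[m]; y=Q[...,1][m]; print('rod z slope',np.polyfit(y,B[:,2],1),'tip y',y.min()); tip=t+Rm@[np.median(Q[...,0][m]),y.min(),-18.8]; print('tip',tip)
im,d,K,C=save('top','t3'); W=cloud(d,K,C)
m=((W[...,2]>14)&(W[...,2]<40)).astype(np.uint8); m[:,:390]=0;m[:,425:]=0;m[:140]=0;m[235:]=0
n,l,st,c=cv2.connectedComponentsWithStats(m)
for i in range(1,n):
    if st[i,4]>15: print('top',c[i].round(),st[i,4],cv2.minAreaRect(W[l==i][:,:2].astype(np.float32)))
E
python3 fin.py
```

```text
time_s: 35.1
ee_pos: [446.7, -270.7, 92.4]
ee_rot: [-179.9, 0.0, -134.9]
force: [-0.0, 0.2, -1.8]
gripper_width: 15.8
[ 446.73613199 -270.72559167   92.44254898] [-1.79873583e+02  3.49362269e-02 -1.34887733e+02] [-0.02063818  0.16485023 -1.80055883] 15.820611445817496
bar wrist 92 [ 517.67733474 -345.76144428   30.4954595 ]
rod z slope [1.03444282e-02 1.16890530e+02] tip y -103.12615797037198
tip [ 520.19979788 -343.04335461  111.47041492]
top [412. 158.] 102 ((603.85546875, -349.8190002441406), (40.134979248046875, 43.17533874511719), 0.08223617076873779)
```

The tip is over the bar's middle to within a few mm, and level. I lower to the final height.

```bash
python3 -m pendant '[{"xyz":[0,0,0.015],"roll":0,"jaw":1},{"xyz":[0,0,0.03],"roll":0,"jaw":1},{"xyz":[0,0,0.042],"roll":0,"jaw":1},{"xyz":[0,0,0.048],"roll":0,"jaw":1},{"xyz":[0,0,0.051],"roll":0,"jaw":1},{"xyz":[0,0,0.051],"roll":0,"jaw":1},{"xyz":[0,0,0.051],"roll":0,"jaw":1},{"xyz":[0,0,0.051],"roll":0,"jaw":1}]' 60
python3 fin.py
```

```text
time_s: 36.2
ee_pos: [446.0, -270.2, 40.6]
ee_rot: [-180.0, 0.0, -134.9]
force: [-0.8, 0.5, -1.4]
gripper_width: 15.7
[ 445.9833054  -270.23258262   40.63631068] [-1.79957262e+02  1.56555464e-02 -1.34894957e+02] [-0.81816743  0.50438424 -1.44670607] 15.700884652299175
bar wrist 923 [ 522.05846597 -345.83597517   30.5581414 ]
rod z slope [1.21794096e-02 6.50920520e+01] tip y -103.36124454526664
tip [ 519.62826771 -342.74078294   59.5135739 ]
top [412. 158.] 102 ((603.6213989257812, -350.29473876953125), (41.90168380737305, 40.67679977416992), 87.95706939697266)
```

View pics/w19.png

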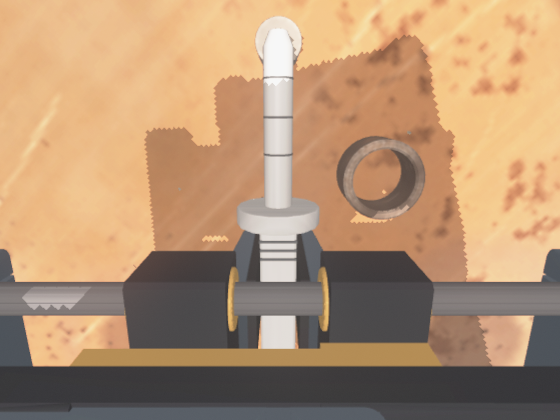

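The tip at (278,32) lies over the bar end's top at (278,42) with parallax, and the ring at (381,177) is clear. I hand in.

```bash
python3 -c "
from workcell import env
print(env.job_done())"
```

```text
the job is handed in; nothing more can be done
None
```

I completed all the steps and handed the job in at about 36 s of the 70 s allowed; no verdict was reported.

- **Bar end:** I stood it between the rings. The top camera put it at (521, -343), against a midpoint of about (519.5, -343).
- **Rod into the tube:** The moves cannot tilt the tool, so I let the rod droop to about 28° in a light grip over the rest's front fork, then gripped it firmly. I slid it down the inclined tube until the collar stalled on the rim, with about 12 N read at the wrist, and drew it right out.
- **Levelling:** I laid the rod back in the rest to level it, regripped it near its balance point and carried it to the bar end.
- **Last checks:** The tip is at about (520, -343), about 59.5 mm above the table. The rod is level within about 1°, and the wrist force is about the rod's own weight, so it touches nothing else. The far ring had not moved.

Not everything was confirmed at the end:
- **Seating:** I judged it from the stalled push and the collar and rim meeting in the depth picture, not from a direct measurement.
- **Bar position:** The last wrist-view fit put the bar end at (522, -346), because the rod hid part of it. That differs from the top-camera position by about 3 mm.
- **Hidden items:** In the last top view the arm hid the bar end and the near ring, so their last full measurement was just after placing. I did not re-measure the nut and bolt after the start.

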